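# Check the paint on bearing housings and box them

### The job

Take the coating gauge from its fork and touch its spring tip, held upright and pressed gently until the plunger gives and for about half a second each, first on the yellow dot of the bare steel zero plate and then on the white dot of each painted bearing housing that is there, in the order red, yellow, green, blue. Hang the gauge back in its fork, set all the housings that are there into the grey box, each on its feet on the box floor, and shut the lid fully. Leave the tin, the jar and the brush alone.

Things in the scene. Friction and masses are not known exactly. Their poses are not given: they have to be found in the camera images.
- gauge: hand-held coating gauge, black and orange, 0.16 kg, upright. Origin at the tip of the released plunger, own z up along the gauge. Steel shaft 18 mm across from z 17 to 82 mm, orange collar 52 mm across from z 82 to 88, black square grip 28 x 28 mm (sides along own x and y) from z 88 to 166 mm. Hangs by its collar on the stand.
- gauge_tip (a point): end of the gauge's brass spring plunger (9 mm across, rounded), which sticks out of the shaft's lower end; it moves with the plunger.
- plunger (a joint): travel of the gauge's plunger into the shaft, 0 = out, 0.012 m = fully in; the spring gives about 0.8 N at once and 3.8 N fully in. A reading counts from 2 mm of travel.
- stand: fixed dark steel stand with a yellow fork; origin under the centre of the fork. Base 110 x 90 x 10 mm; two prongs, open to own -x, tops 95 mm above the table, 30 mm apart (across own y); back post at own x 34 to 50 mm, no higher than the prongs. The gauge's shaft may be lowered into the gap from above.
- stand_seat (a point): middle of the fork at the height of its upper faces, where the gauge's collar rests centrally (then the gauge's origin is 82 mm below this point).
- zero_plate: fixed bare steel zero plate 90 x 60 mm on a black rubber pad, top 22 mm above the table; origin under its centre.
- zero_dot (a point): centre of the yellow dot (20 mm across, black centre) on top of the zero plate.
- box: grey open box fixed on the bench, origin centre of its underside; outside 200 (own x) x 310 (own y) x 80 mm high, walls and floor 6 mm thick. The hinge side is own +x (the robot's left).
- lid (a joint): angle of the box's blue lid, 0 = shut, 1.57 = upright; starts open at 1.6 to 1.85. The hinge is stiff: the lid stays where it is left, takes about 0.3 to 0.6 N m to move, and does not spring.
- lid_hinge (a point): middle of the hinge line, 80 mm above the table, on the box's +x rim; the hinge line runs along the box's own y. The lid is 200 mm from hinge to free edge, 310 mm wide, 8 mm thick; its outer face is 8 mm above the hinge line when shut.
- lid_handle (a point): end of the black knob (35 mm tall) in the middle of the lid's outer face, 170 mm from the hinge line.
- tin: steel tin, 96 mm across, 95 mm high, a bystander; origin centre of its underside.
- jar: amber jar with orange cap, 70 mm across, 85 mm high, a bystander; origin centre of its underside.
- brush: brush 200 mm long lying on the bench, a bystander; origin under its middle.
- housing_red: red-painted pillow-block bearing housing, 0.25 to 0.5 kg (may be absent). Base plate 124 x 44 x 12 mm (own x, y, z); on its middle a round-topped block 54 long (x), 36 thick (y), with flat upright +y and -y faces showing a bore; top 55 mm above the underside. Grip across the 36 mm, above the base plate. Origin: centre of the underside. White dot on the +x foot, black hole on the -x foot.
- dot_red (a point): centre of the white dot (20 mm across, black centre) on top of the +x foot of the red housing: at own x 45 mm, z 12 mm.
- housing_yellow: yellow-painted pillow-block bearing housing, 0.25 to 0.5 kg (may be absent). Base plate 124 x 44 x 12 mm (own x, y, z); on its middle a round-topped block 54 long (x), 36 thick (y), with flat upright +y and -y faces showing a bore; top 55 mm above the underside. Grip across the 36 mm, above the base plate. Origin: centre of the underside. White dot on the +x foot, black hole on the -x foot.
- dot_yellow (a point): centre of the white dot (20 mm across, black centre) on top of the +x foot of the yellow housing: at own x 45 mm, z 12 mm.
- housing_green: green-painted pillow-block bearing housing, 0.25 to 0.5 kg (may be absent). Base plate 124 x 44 x 12 mm (own x, y, z); on its middle a round-topped block 54 long (x), 36 thick (y), with flat upright +y and -y faces showing a bore; top 55 mm above the underside. Grip across the 36 mm, above the base plate. Origin: centre of the underside. White dot on the +x foot, black hole on the -x foot.
- dot_green (a point): centre of the white dot (20 mm across, black centre) on top of the +x foot of the green housing: at own x 45 mm, z 12 mm.
- housing_blue: blue-painted pillow-block bearing housing, 0.25 to 0.5 kg (may be absent). Base plate 124 x 44 x 12 mm (own x, y, z); on its middle a round-topped block 54 long (x), 36 thick (y), with flat upright +y and -y faces showing a bore; top 55 mm above the underside. Grip across the 36 mm, above the base plate. Origin: centre of the underside. White dot on the +x foot, black hole on the -x foot.
- dot_blue (a point): centre of the white dot (20 mm across, black centre) on top of the +x foot of the blue housing: at own x 45 mm, z 12 mm.
Things that resemble listed ones, but are neither listed nor needed, are in the scene too. Of the things that look like the housing_green, take the one that is farthest to the robot's right at the start. What is shaped like the gauge but pink is not meant.

How it is judged:
On the way, in this order (a step that is already met when the one before it is completed fails the run):
1. the gauge's tip is pressed on the zero plate's yellow dot (horizontal distance between gauge_tip and zero_dot below 0.012 m and distance between gauge_tip and zero_dot below 0.014 m and z of gauge in the frame of zero_dot below -0.002 m and contact force between gauge and zero_plate above 0.3 N and angle between the z axis of gauge and the z axis of zero_dot, either way round below 0.35 rad), for 0.2 s.
2. the gauge's tip is pressed on the red housing's white dot (horizontal distance between gauge_tip and dot_red below 0.012 m and distance between gauge_tip and dot_red below 0.014 m and z of gauge in the frame of dot_red below -0.002 m and contact force between gauge and housing_red above 0.3 N and angle between the z axis of gauge and the z axis of dot_red, either way round below 0.35 rad), for 0.2 s.
3. the gauge's tip is pressed on the yellow housing's white dot (horizontal distance between gauge_tip and dot_yellow below 0.012 m and distance between gauge_tip and dot_yellow below 0.014 m and z of gauge in the frame of dot_yellow below -0.002 m and contact force between gauge and housing_yellow above 0.3 N and angle between the z axis of gauge and the z axis of dot_yellow, either way round below 0.35 rad), for 0.2 s.
4. the gauge's tip is pressed on the green housing's white dot (horizontal distance between gauge_tip and dot_green below 0.012 m and distance between gauge_tip and dot_green below 0.014 m and z of gauge in the frame of dot_green below -0.002 m and contact force between gauge and housing_green above 0.3 N and angle between the z axis of gauge and the z axis of dot_green, either way round below 0.35 rad), for 0.2 s.
5. the gauge's tip is pressed on the blue housing's white dot (horizontal distance between gauge_tip and dot_blue below 0.012 m and distance between gauge_tip and dot_blue below 0.014 m and z of gauge in the frame of dot_blue below -0.002 m and contact force between gauge and housing_blue above 0.3 N and angle between the z axis of gauge and the z axis of dot_blue, either way round below 0.35 rad), for 0.2 s.
6. the gauge hangs in its fork again, let go (horizontal distance between gauge and stand_seat below 0.018 m and z of gauge in the frame of stand_seat between -0.09 and -0.075 m and angle between gauge's own z axis and vertical below 0.12 rad and linear speed of gauge below 0.03 m/s and contact force between gauge and the fingers below 0.05 N), for 0.3 s.
At the end, for the whole second after the job is handed in: Every housing present stands on its feet (within 0.25 rad of upright) on the floor of the box, the lid is shut to within 0.06 rad, and the gauge hangs upright (0.12 rad) by its collar in the fork within 18 mm of its centre, all at rest (all of step 6 and x of housing_red in the frame of box between -0.085 and 0.085 m and y of housing_red in the frame of box between -0.14 and 0.14 m and z of each of housing_red, housing_yellow, housing_green, housing_blue in the frame of box below 0.02 m and angle between each of housing_red, housing_yellow, housing_green, housing_blue's own z axis and vertical below 0.25 rad and linear speed of each of housing_red, housing_yellow, housing_green, housing_blue below 0.03 m/s and x of housing_yellow in the frame of box between -0.085 and 0.085 m and y of housing_yellow in the frame of box between -0.14 and 0.14 m and x of housing_green in the frame of box between -0.085 and 0.085 m and y of housing_green in the frame of box between -0.14 and 0.14 m and x of housing_blue in the frame of box between -0.085 and 0.085 m and y of housing_blue in the frame of box between -0.14 and 0.14 m and value of joint lid below 0.06 rad); the robot touches nothing.
It fails at once if the tin is moved more than 30 mm (distance of tin from where it was at the start of the episode above 0.03 m).
It fails at once if the jar is moved more than 30 mm (distance of jar from where it was at the start of the episode above 0.03 m).
It fails at once if the brush is moved more than 30 mm (distance of brush from where it was at the start of the episode above 0.03 m).
It fails at once if the gauge is jammed hard (over 40 N) against the zero plate or a housing (contact force between gauge and zero_plate above 40 N or contact force between gauge and housing_red above 40 N or contact force between gauge and housing_yellow above 40 N or contact force between gauge and housing_green above 40 N or contact force between gauge and housing_blue above 40 N).
Of housing_red, housing_yellow, housing_green, housing_blue only 2 to 4 are there at a start; the rules pass over those that are not, and their reading is None.
At some moment in a run one of housing_red, housing_yellow, housing_green, housing_blue may be knocked a few centimetres aside while the robot is not near it.
It also fails if it takes over 210 s, if anything falls off the work surface, if the arm or the gripper's body presses on something with over 40 N, if the wrist force passes 120 N, or if a joint passes its speed limit or range.

### The arm

A 7-joint arm with a two-finger parallel gripper is mounted at the origin on the work surface. World frame = base frame: x ahead of the robot, y to its left, z up, the work surface at z = 0. Lengths are in m, angles in rad, forces in N, time in s.
With the tool pointing down it reaches from about 0.4 to 0.85 m from the base axis. Payload 10.4 kg.
Tool frame: the origin (TCP) lies between the finger pads; the fingertips stand 22 mm ahead of it and the grasp point (between the pads) lies 3 mm ahead of it; z points along the fingers, y is the line along which they close (so a half turn about z gives the same grasp; the last joint's range is limited). The gripper opens to 85 mm and grips with 20 to 120 N. Pads are 22 mm wide; open, the fingers measure 114 mm over their backs; the gripper's body (76 mm by 85 mm) begins 54 mm behind the grasp point. The pads swing forward as they close: fully open they stand 13 mm farther back than shut.
Start: joints at [-1.271, 0.332, -0.065, 1.46, 0.022, 1.35, -0.088], TCP at [0.198, 0.593, 0.253] pointing down, gripper open.
Joint ranges: [-2.6, 2.6], [-0.5, 2.12], [-1.47, 1.34], [0.16, 2.42], [-1.27, 4.41], [0.06, 2.06], [-2.6, 2.6]. Speed limits (rad/s): [2.22, 2.22, 2.79, 2.79, 3.14, 3.14, 3.14].

### API

Orientations are given as a unit quaternion [x, y, z, w].
In Python, from workcell import manip, camera, ticket, boxes_of, outline_of gives the robot as it stands.
- The arm moves only by the tool carry_out, never from a script. Its argument "deltas" is a list of rows, each a list of 5 numbers: the shift along the tool's x, y, z as a fraction of full scale, then the turn about the tool's z as a fraction of full scale, then the opening, from -1 (shut) to 1 (fully open), so that 0 is half open. In form: [[tx, ty, tz, spin, gripper], ...]. A call has 1 to 20 rows; each row is the pose to reach, as a shift and turn from the pose commanded when the call began, along the tool's axes at that moment; what a row does not reach only later rows make up. Full scale, the value 1, is 150 mm for a shift and 30 degrees for a turn. A row lasts 1/8 s, in which the tool goes at most 62.5 mm and 10.7 degrees, less where a joint would pass 70% of its speed; a pose out of reach is approached as far as the arm can. A call with a number of a shift or a turn outside -1 to 1 is refused whole. A call with a gripper value outside its range is refused whole. The fingers move at their own pace and stop on an object; "force" is the grip in N (left out, the last holds). Time passes only in rows, so rows that repeat a pose let the fingers close. It gives the time, the measured TCP pose, the force, the opening and the grip force at its end, in the units of the state.
- manip.get_obs(): the state, without advancing time (a new reading comes with each control period).
- camera(name): name is "side" or "top" or "wrist"; returns a dict with "img" (400x640x3 uint8, red, green, blue), "depth" (400x640 float32, m along the optical axis (not along the pixel's ray), 0 where there is no reading), "vertical_fov" (degrees; the focal length in pixels is half the picture's height over the tangent of half this angle, whatever the lens; pixels are square), "cx", "cy" (the principal point, pixels), "R" (3x3) and "t" (3): a world point X has camera coordinates R X + t. Camera axes: x right, y down, z forward; pixel columns grow to the right and rows downward; lengths in m; the calibration is good to about 2 mm. A picture is of the moment at which its call begins.
- ticket.hand_in(): hands the job in; it is judged then, once.
Trained networks look in a picture, given as the dict that the camera call returned (one of the last four; its "shot" number tells which), for a name from the list of things; names that differ only in an ending like _2 or _b are one class to them, and where a whole thing is asked for, a point or a joint stands for the part that bears it (a point fixed in the world has none). Each returns a list of dicts, best first, with "conf" (0 to 1); they miss things now and then, are a little off and sometimes report something else, mostly with a low value. They report only what shows in the picture. A call takes as long as a camera call. They do not tell look-alikes from the thing itself.
- boxes_of(query, picture): "position" ([x, y, z] in m, in world coordinates, good to about 4 mm: the middle of the surface that is visible of it).
- outline_of(query, picture): "region" (400x640 bool, what is visible of it).
The state is a dict: "clock": time; "joint_pos": joint angles; "joint_velocities": joint speeds; "tau": joint torques, N m; "position": TCP position; "ee_rot": TCP orientation; "ft_force": force on the tool from outside, world axes, zero at the start; "torque": the same for the moment, N m; "grip_width": opening from 0.0 (shut) to 1.0 (fully open); "grasp_force": force on a finger pad.
Only numpy, scipy, OpenCV 4.12 (cv2) and the standard library are available. Lean on these libraries where they do the work, as an engineer would, in place of code of your own. Each camera call takes 0.05 s, during which the arm holds its last target. There are 200 camera calls.

## Working session

There is one attempt and no reset: what is moved stays moved. The work goes in short steps, Python scripts to look and compute and a tool call to move; the robot and the scene stay as the last step left them, time stands still between calls to the robot, and variables do not carry over. Pictures are saved under pics/ and viewed, at most 14 in all, crops included, and the job is handed in when it is done.

Besides the shell and the picture viewer there is one more tool, called after "Emit:" by a JSON object that holds its "api" and its "payload", one argument or row to a line. carry_out: Moves the arm, as the interface text tells. Its arguments: {"type":"object","properties":{"deltas":{"type":"array","items":{"type":"array","items":{"type":"number"}}},"force":{"type":"number"}},"required":["deltas"]}

```bash
mkdir -p pics; cat > h.py <<'E'
import numpy as np, cv2
from workcell import manip, camera, ticket, boxes_of, outline_of
from scipy.spatial.transform import Rotation as Ro
def pts(c):
    d=c["depth"]; f=200/np.tan(np.radians(c["vertical_fov"])/2)
    v,u=np.mgrid[0:400,0:640]
    P=np.stack([(u-c["cx"])/f*d,(v-c["cy"])/f*d,d],-1)
    W=(P-np.array(c["t"]))@np.array(c["R"]); W[d<=0]=np.nan
    return W
def save(c,n): cv2.imwrite(f"pics/{n}.png",c["img"][:,:,::-1])
E
python3 - <<'E'
from h import *
o=manip.get_obs(); print(o["clock"],o["position"],o["ee_rot"],o["joint_pos"])
c=camera("top"); save(c,"top1"); s=camera("side"); save(s,"side1")
for n in ["gauge","stand","zero_plate","box","lid","tin","jar","brush","housing_red","housing_yellow","housing_green","housing_blue","dot_red"]:
    for nm,p in(("top",c),("side",s)):
        print(n,nm,[(np.round(b["position"],3).tolist(),round(b["conf"],2)) for b in boxes_of(n,p)])
E
```

```text
0.0 [0.19816955 0.59238524 0.25250228] [ 1.60715407e-01  9.87000523e-01 -7.20637300e-04 -7.67771896e-05] [-1.27061798  0.33288855 -0.06465658  1.46094782  0.02159853  1.34990078
 -0.08853237]
gauge top [([0.603, -0.318, 0.147], 0.71), ([0.597, -0.442, 0.124], 0.56)]
gauge side [([0.609, -0.338, 0.138], 0.96), ([0.6, -0.453, 0.126], 0.58)]
stand top [([0.5, 0.366, 0.209], 0.74), ([0.596, -0.306, 0.013], 0.72)]
stand side [([0.611, -0.348, 0.008], 0.62), ([0.469, 0.013, 0.011], 0.49)]
zero_plate top [([0.471, -0.346, 0.024], 0.93), ([0.596, -0.307, 0.012], 0.64)]
zero_plate side [([0.473, -0.352, 0.024], 0.79)]
box top [([0.503, 0.324, 0.03], 0.6), ([0.739, -0.225, 0.017], 0.2)]
box side [([0.502, 0.351, 0.081], 0.94)]
lid top [([0.5, 0.362, 0.204], 0.74)]
lid side [([0.505, 0.36, 0.185], 0.7)]
tin top [([0.797, -0.05, 0.043], 0.57)]
tin side [([0.783, -0.039, 0.061], 0.73)]
jar top [([0.591, -0.148, 0.014], 0.43)]
jar side [([0.765, 0.097, 0.059], 0.63)]
brush top [([0.74, -0.223, 0.017], 0.71)]
brush side [([0.738, -0.234, 0.019], 0.72)]
housing_red top []
housing_red side []
housing_yellow top [([0.464, 0.038, 0.01], 0.67)]
housing_yellow side [([0.469, 0.014, 0.01], 0.57)]
housing_green top [([0.59, -0.144, 0.012], 0.85), ([0.763, 0.246, 0.016], 0.66), ([0.63, 0.029, 0.012], 0.61)]
housing_green side [([0.627, 0.008, 0.012], 0.96), ([0.588, -0.165, 0.016], 0.86), ([0.769, 0.236, 0.014], 0.65)]
housing_blue top [([0.468, -0.34, 0.024], 0.59)]
housing_blue side []
dot_red top [([0.5, 0.366, 0.209], 0.64), ([0.764, 0.111, 0.088], 0.29)]
dot_red side []
```

View pics/top1.png

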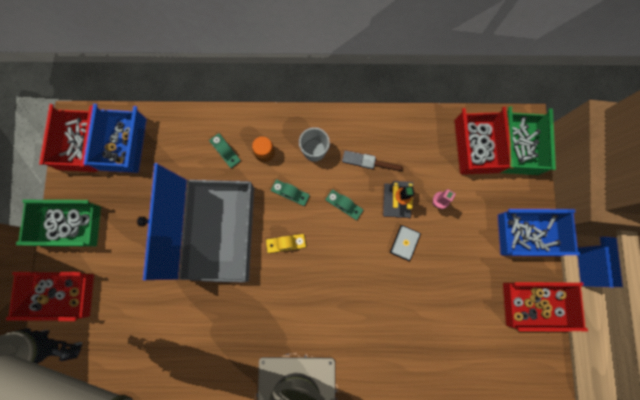

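View pics/side1.png

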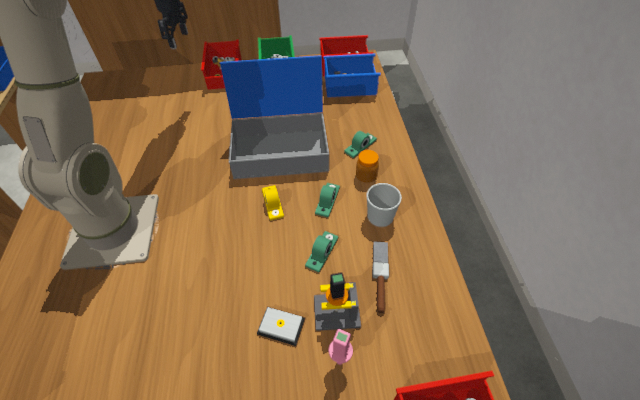

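The top picture shows yellow housing at (286,243), three greens at (225,150), (290,192) and (344,205), of which the last is farthest right. The gauge is in its fork at (402,198) with the pink one at (443,201), the zero plate at (405,243), and the box at (218,230) with its lid open to the left. There is no red or blue housing.

```bash
cat >> h.py <<'E'
def white(c,W,xy,r=0.09,zlo=.004,zhi=.03):
    "white dot near xy"
    hsv=cv2.cvtColor(c["img"],cv2.COLOR_RGB2HSV)
    m=(hsv[...,1]<60)&(hsv[...,2]>150)&(np.hypot(W[...,0]-xy[0],W[...,1]-xy[1])<r)&(W[...,2]>zlo)&(W[...,2]<zhi)
    n,l,st,ce=cv2.connectedComponentsWithStats(m.astype(np.uint8))
    return [(np.round(np.nanmedian(W[l==i],0),4).tolist(),int(st[i,4])) for i in range(1,n) if st[i,4]>3]
def rect(W,m):
    P=W[m];P=P[~np.isnan(P[:,0])]
    (c,s,a)=cv2.minAreaRect(P[:,:2].astype(np.float32)); return np.round(c,4),np.round(s,4),round(a,1),len(P)
E
python3 - <<'E'
from h import *
for nm in ("top","side"):
    c=camera(nm); W=pts(c); print(nm, c["t"], c["vertical_fov"])
    X,Y,Z=W[...,0],W[...,1],W[...,2]
    hsv=cv2.cvtColor(c["img"],cv2.COLOR_RGB2HSV)
    g=(abs(X-.6)<.07)&(abs(Y+.33)<.06)
    print("grip",rect(W,g&(Z>.165)),np.nanmax(Z[g]))
    print("fork yellow",rect(W,g&(Z>.085)&(Z<.098)&(hsv[...,0]>20)&(hsv[...,0]<35)&(hsv[...,1]>120)))
    print("base",rect(W,g&(Z>.006)&(Z<.014)))
    print("zp",rect(W,(abs(X-.47)<.07)&(abs(Y+.346)<.07)&(Z>.018)&(Z<.027)))
    print("zdot",np.nanmedian(W[(abs(X-.47)<.05)&(abs(Y+.346)<.05)&(Z>.015)&(hsv[...,0]>20)&(hsv[...,0]<35)&(hsv[...,1]>120)],0))
    for q in((.466,.025),(.59,-.15)):
        print("white",q,white(c,W,q))
        near=(np.hypot(X-q[0],Y-q[1])<.09)&(Z>.007)&(Z<.07)&(hsv[...,1]>60)
        print(rect(W,near), "top",rect(W,near&(Z>.045)))
    print("rim",rect(W,(abs(Z-.08)<.005)&(abs(X-.5)<.2)&(Y>.1)&(Y<.4)))
    b=(abs(X-.5)<.2)&(Y>.3)&(Y<.5)&(Z>.1)&(Z<.3)
    P=W[b]; print("lid",np.polyfit(P[:,2],P[:,1],1),P.min(0),P.max(0))
E
```

```text
top [-0.04801185  0.62101211  1.29696979] 50.18459720966193
grip (array([ 0.6102, -0.3256]), array([0.0296, 0.0279]), 8.3, 102) 0.1824645896637801
fork yellow (array([ 0.6122, -0.3243]), array([0.0586, 0.0803]), 87.5, 121)
base (array([ 0.6082, -0.336 ]), array([0.116 , 0.1113]), 82.8, 351)
zp (array([ 0.4725, -0.3445]), array([0.0601, 0.0896]), 66.9, 415)
zdot [ 0.47298003 -0.34507994  0.02101248]
white (0.466, 0.025) [([0.4751, -0.0032, 0.0114], 20)]
(array([0.4545, 0.0336]), array([0.0745, 0.1304]), 9.1, 456) top (array([0.4686, 0.0407]), array([0.0369, 0.0412]), 3.4, 136)
white (0.59, -0.15) [([0.6213, -0.1114, 0.0102], 32)]
(array([ 0.593 , -0.1581]), array([0.1409, 0.048 ]), 59.4, 422) top (array([ 0.5963, -0.1497]), array([0.0449, 0.0361]), 55.9, 130)
rim (array([0.5049, 0.2536]), array([0.2041, 0.3098]), 88.7, 636)
lid [0.1452239  0.33907198] [0.35372589 0.35077343 0.10000324] [0.66271601 0.42458245 0.28257968]
side [-0.59810393  0.1047375   1.15677071] 53.487929784865045
grip (array([ 0.6081, -0.326 ]), array([0.0281, 0.0285]), 6.2, 193) 0.18393215641313956
fork yellow (array([ 0.6099, -0.3245]), array([0.0591, 0.0772]), 87.3, 248)
base (array([ 0.6108, -0.3247]), array([0.0917, 0.1129]), 85.2, 888)
zp (array([ 0.471 , -0.3441]), array([0.0619, 0.0899]), 66.0, 919)
zdot [ 0.4700355  -0.34392461  0.02387366]
white (0.466, 0.025) [([0.4736, -0.0024, 0.0142], 25)]
(array([0.4861, 0.0435]), array([0.0818, 0.1268]), 9.4, 452) top (array([0.4673, 0.0395]), array([0.0357, 0.0444]), 8.1, 140)
white (0.59, -0.15) [([0.6212, -0.1091, 0.014], 31)]
(array([ 0.5898, -0.1448]), array([0.1265, 0.0582]), 57.0, 618) top (array([ 0.5944, -0.1501]), array([0.0451, 0.0371]), 58.0, 190)
rim (array([0.5031, 0.2542]), array([0.2107, 0.3099]), 88.5, 698)
lid [0.12224105 0.34389666] [0.35063438 0.34777695 0.10000942] [0.66122436 0.42361289 0.28354131]
```

```bash
cat >> h.py <<'E'
def plan(x,y,z,yaw,via_z=None):
    """legs (tx,ty,tz,spin in full-scale units) from the present pose to x,y,z with closing axis (tool y) at yaw deg (mod 180)"""
    o=manip.get_obs(); p=np.array(o["position"]); R=Ro.from_quat(o["ee_rot"]).as_matrix()
    print("at",np.round(p,4),"yaw",round(np.degrees(np.arctan2(R[1,1],R[0,1])),1),"tilt",np.round(R[:,2],3),"j7",round(o["joint_pos"][6],2),"t",o["clock"],"F",np.round(o["ft_force"],1),"grip",round(o["grip_width"],3),round(o["grasp_force"],1))
    T=np.array([x,y,z]); s=((yaw-np.degrees(np.arctan2(R[1,1],R[0,1]))+90)%180)-90
    s=-s
    for k in range(10):
        # polar interpolation about base is left to the caller; straight line
        d=R.T@(T-p); f=max(1,np.abs(d).max()/.15,abs(s)/30)
        f=np.ceil(f*10)/10 if f>1 else 1
        st=d/f/.15; ss=s/f/30
        print("leg",np.round(st,3).tolist(),round(ss,3))
        p=p+R@(d/f); R=R@Ro.from_euler("z",s/f,degrees=True).as_matrix(); s-=s/f
        if f==1: break
E
python3 -c "
from h import *
plan(.3,.46,.4,41.5)"
```

```text
at [0.1983 0.5928 0.2534] yaw 71.5 tilt [ 0.  0. -1.] j7 -0.09 t 1.5 F [-1.  -0.  -0.4] grip 1.002 0.0
leg [-0.84, -0.567, -0.889] 0.909
leg [-0.101, -0.012, -0.089] 0.091
```

Emit:
{"api": "carry_out", "payload": {
  "deltas": [
    [0,0,-0.4,0,1],
    [0,0,-0.8,0,1],
    [0,0,-1,0.3,1],
    [-0.4,-0.25,-1,0.6,1],
    [-0.8,-0.5,-1,1,1],
    [-0.9,-0.6,-1,1,1],
    [-0.9,-0.6,-1,1,1]
  ]
}}

```text
clock: 2.38
position: [0.3002, 0.4621, 0.4043]
ee_rot: [0.413, 0.911, 0.001, 0.0]
ft_force: [-0.2, 0.0, -0.3]
grip_width: 0.999
grasp_force: 0.0
```

```bash
python3 -c "
from h import *
plan(.42,.2,.38,7)"
```

```text
at [0.3002 0.4621 0.4043] yaw 41.2 tilt [ 0.001  0.001 -1.   ] j7 -0.35 t 2.375 F [-0.2  0.  -0.3] grip 0.999 0.0
leg [-0.969, -0.289, 0.085] 0.6
leg [-0.91, 0.022, 0.076] 0.54
```

Emit:
{"api": "carry_out", "payload": {
  "deltas": [
    [-0.35,-0.1,0.03,0.2,1],
    [-0.7,-0.2,0.06,0.4,1],
    [-0.97,-0.29,0.08,0.6,1],
    [-0.97,-0.29,0.08,0.6,1]
  ]
}}

```text
clock: 2.88
position: [0.3628, 0.3247, 0.3917]
ee_rot: [0.55, 0.835, 0.0, 0.0]
ft_force: [-0.2, 0.1, 0.1]
grip_width: 1.002
grasp_force: 0.0
```

Emit:
{"api": "carry_out", "payload": {
  "deltas": [
    [-0.35,0.0,0.03,0.2,1],
    [-0.7,0.0,0.06,0.4,1],
    [-0.92,0.02,0.08,0.54,1],
    [-0.92,0.02,0.08,0.54,1]
  ]
}}

```text
clock: 3.38
position: [0.4202, 0.2005, 0.3793]
ee_rot: [0.662, 0.75, 0.0, -0.0]
ft_force: [-0.0, 0.4, 0.5]
grip_width: 0.997
grasp_force: 0.0
```

```bash
python3 -c "
from h import *
plan(.6,-.3,.32,7)"
```

```text
at [0.4202 0.2005 0.3793] yaw 7.1 tilt [ 0.  0. -1.] j7 -0.44 t 3.375 F [-0.   0.4  0.5] grip 0.997 0.0
leg [-0.989, 0.221, 0.113] 0.001
leg [-0.988, 0.222, 0.113] 0.001
leg [-0.988, 0.223, 0.113] 0.001
leg [-0.494, 0.112, 0.056] 0.001
```

Emit:
{"api": "carry_out", "payload": {
  "deltas": [
    [-0.4,0.1,0.04,0,1],
    [-0.8,0.2,0.08,0,1],
    [-1,0.22,0.11,0,1]
  ]
}}

```text
clock: 3.75
position: [0.472, 0.0558, 0.3627]
ee_rot: [0.661, 0.751, 0.0, 0.0]
ft_force: [0.7, -0.3, 0.5]
grip_width: 1.0
grasp_force: 0.0
```

Emit:
{"api": "carry_out", "payload": {
  "deltas": [
    [-0.4,0.1,0.04,0,1],
    [-0.8,0.2,0.08,0,1],
    [-1,0.22,0.11,0,1]
  ]
}}

```text
clock: 4.12
position: [0.5242, -0.0886, 0.346]
ee_rot: [0.66, 0.751, -0.0, 0.0]
ft_force: [-0.3, 0.7, -0.4]
grip_width: 1.0
grasp_force: 0.0
```

Emit:
{"api": "carry_out", "payload": {
  "deltas": [
    [-0.4,0.1,0.04,0,1],
    [-0.8,0.2,0.08,0,1],
    [-1,0.22,0.11,0,1],
    [-1,0.22,0.11,0,1],
    [-1,0.22,0.11,0,1]
  ]
}}

```text
clock: 4.75
position: [0.5759, -0.2301, 0.3293]
ee_rot: [0.659, 0.752, 0.0, -0.0]
ft_force: [0.8, 0.1, -0.2]
grip_width: 1.003
grasp_force: 0.0
```

```bash
python3 -c "
from h import *
plan(.609,-.326,.25,7)
c=camera('wrist'); save(c,'w1'); W=pts(c); X,Y,Z=W[...,0],W[...,1],W[...,2]
g=(abs(X-.609)<.05)&(abs(Y+.326)<.05)
print(rect(W,g&(Z>.165)),np.nanmax(Z[g]))
hsv=cv2.cvtColor(c['img'],cv2.COLOR_RGB2HSV)
print(rect(W,g&(Z>.085)&(Z<.098)&(hsv[...,0]>20)&(hsv[...,0]<35)&(hsv[...,1]>120)))
"
```

```text
at [ 0.5759 -0.2301  0.3293] yaw 7.5 tilt [-0.     0.001 -1.   ] j7 0.63 t 4.75 F [ 0.8  0.1 -0.2] grip 1.003 0.0
leg [-0.663, 0.136, 0.528] 0.017
(array([ 0.608 , -0.3237]), array([0.0281, 0.0285]), 3.5, 660) 0.181834101896342
(array([ 0.6081, -0.3229]), array([0.0578, 0.0742]), 87.0, 542)
```

View pics/w1.png

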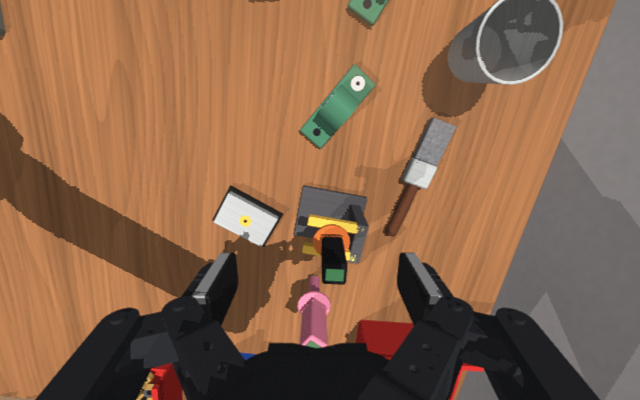

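The wrist view shows the gauge in its fork at (335,250), the zero dot at (245,221), the green dot at (357,83) and the pink gauge at (315,310), which is clear of the fingers.

Emit:
{"api": "carry_out", "payload": {
  "deltas": [
    [-0.3,0.06,0.0,0.08,1],
    [-0.64,0.13,0.2,0.08,1],
    [-0.64,0.13,0.5,0.08,1],
    [-0.64,0.13,0.5,0.08,1],
    [-0.64,0.13,0.5,0.08,1]
  ]
}}

```text
clock: 5.42
position: [0.6075, -0.3235, 0.257]
ee_rot: [0.675, 0.738, 0.001, 0.001]
ft_force: [0.3, 0.4, 0.8]
grip_width: 1.001
grasp_force: 0.0
```

```bash
python3 -c "
from h import *
plan(.608,-.325,.147,5.5)"
```

```text
at [ 0.6075 -0.3235  0.257 ] yaw 5.1 tilt [ 0.002  0.    -1.   ] j7 0.77 t 5.425 F [0.3 0.4 0.8] grip 1.001 0.0
leg [-0.01, 0.0, 0.733] -0.015
```

Emit:
{"api": "carry_out", "payload": {
  "deltas": [
    [-0.01,0,0.3,0,1],
    [-0.01,0,0.6,0,1],
    [-0.01,0,0.73,0,1],
    [-0.01,0,0.73,0,1],
    [-0.01,0,0.73,0,-1],
    [-0.01,0,0.73,0,-1],
    [-0.01,0,0.73,0,-1],
    [-0.01,0,0.73,0,-1],
    [-0.01,0,0.73,0,-1],
    [-0.01,0,0.73,0,-1],
    [-0.01,0,0.73,0,-1],
    [-0.01,0,0.73,0,-1]
  ],
  "force": 50
}}

```text
clock: 6.92
position: [0.6067, -0.3268, 0.1461]
ee_rot: [0.676, 0.737, 0.0, 0.0]
ft_force: [-0.2, 0.2, 6.3]
grip_width: 0.326
grasp_force: 52.4
```

Emit:
{"api": "carry_out", "payload": {
  "deltas": [
    [0,0,-0.2,0,-1],
    [0,0,-0.4,0,-1],
    [0,0,-0.65,0,-1],
    [0,0,-0.65,0,-1],
    [0,0,-0.65,0,-1]
  ]
}}

```text
clock: 7.55
position: [0.6062, -0.3262, 0.2416]
ee_rot: [0.676, 0.737, -0.0, -0.001]
ft_force: [0.5, -0.1, -1.9]
grip_width: 0.319
grasp_force: 51.7
```

```bash
python3 - <<'E'
from h import *
o=manip.get_obs()
plan(.4715,-.3445,.2,5)
for n in("side","wrist","top"):
    c=camera(n); save(c,"g_"+n); W=pts(c); X,Y,Z=W[...,0],W[...,1],W[...,2]
    hsv=cv2.cvtColor(c['img'],cv2.COLOR_RGB2HSV)
    yel=(hsv[...,0]>20)&(hsv[...,0]<35)&(hsv[...,1]>120)
    print(n,"zdot",np.nanmean(W[(abs(X-.47)<.05)&(abs(Y+.346)<.05)&(Z>.015)&yel],0))
    print("green",white(c,W,(.595,-.15)),"fork",rect(W,(abs(X-.608)<.06)&(abs(Y+.325)<.06)&(Z>.085)&(Z<.1)&yel))
    ora=(hsv[...,0]>5)&(hsv[...,0]<18)&(hsv[...,1]>150)&(abs(X-.608)<.06)&(abs(Y+.325)<.06)&(Z>.1)
    if ora.sum()>5: print("collar",rect(W,ora),np.nanmin(Z[ora]),np.nanmax(Z[ora]))
E
```

```text
at [ 0.6062 -0.3262  0.2416] yaw 4.9 tilt [-0.001  0.001 -1.   ] j7 0.77 t 7.55 F [ 0.5 -0.1 -1.9] grip 0.319 51.7
leg [-0.045, -0.905, 0.278] -0.003
side zdot [ 0.47027009 -0.34463042  0.02412706]
green [] fork (array([ 0.6099, -0.3247]), array([0.0587, 0.0767]), 87.9, 387)
collar (array([ 0.6083, -0.3356]), array([0.0316, 0.0558]), 84.0, 191) 0.1923565845305119 0.26062306380627853
wrist zdot [ 0.46985449 -0.34424522  0.02300559]
green [] fork (array([ 0.6099, -0.3232]), array([0.0568, 0.0778]), 86.7, 1174)
collar (array([ 0.6051, -0.3136]), array([0.0514, 0.0305]), 5.5, 2008) 0.19204636044895124 0.23032575291824262
top zdot [nan nan nan]
green [([0.6223, -0.1099, 0.011], 28)] fork (array([ 0.6447, -0.301 ]), array([0.0094, 0.0175]), 55.2, 18)<stdin>:8: RuntimeWarning: Mean of empty slice
```

View pics/g_side.png

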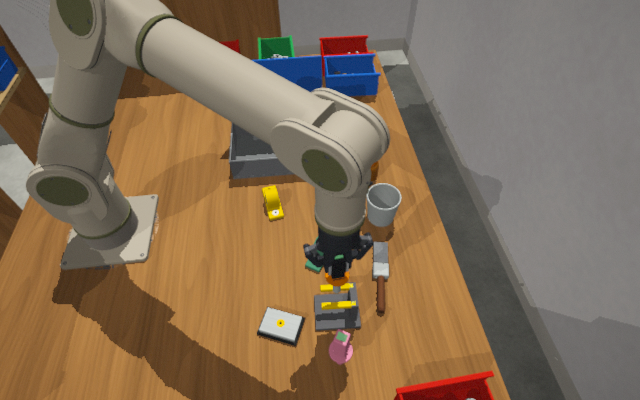

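Emit:
{"api": "carry_out", "payload": {
  "deltas": [
    [-0.02,-0.3,0,0,-1],
    [-0.04,-0.6,0,0,-1],
    [-0.055,-0.9,0.1,0,-1],
    [-0.055,-0.91,0.4,0,-1],
    [-0.055,-0.91,0.5,0,-1],
    [-0.055,-0.91,0.5,0,-1]
  ]
}}

```text
clock: 8.45
position: [0.4713, -0.3459, 0.1671]
ee_rot: [0.676, 0.737, -0.0, -0.001]
ft_force: [0.5, 0.6, -1.1]
grip_width: 0.318
grasp_force: 51.4
```

```bash
python3 - <<'E'
from h import *
plan(.4705,-.346,.149,5)
c=camera("wrist"); save(c,"g_w2")
E
```

```text
at [ 0.4713 -0.3459  0.1671] yaw 5.0 tilt [-0.002  0.001 -1.   ] j7 0.89 t 8.45 F [ 0.5  0.6 -1.1] grip 0.318 51.4
leg [-0.0, -0.005, 0.12] -0.002
```

View pics/g_w2.png

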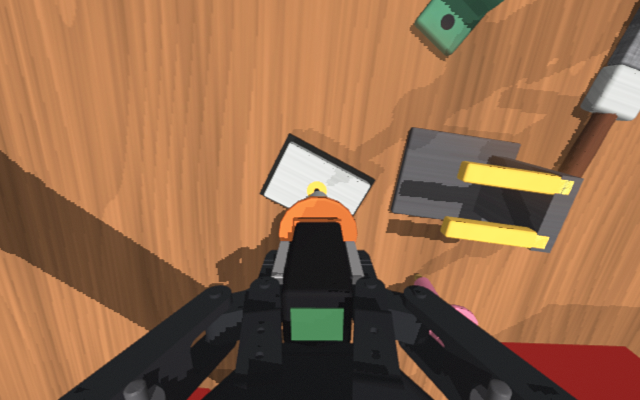

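The tip shows at (317,195), just above the yellow dot at (317,188), so I press now.

Emit:
{"api": "carry_out", "payload": {
  "deltas": [
    [0,-0.005,0.04,0,-1],
    [0,-0.005,0.08,0,-1],
    [0,-0.005,0.12,0,-1],
    [0,-0.005,0.12,0,-1],
    [0,-0.005,0.12,0,-1],
    [0,-0.005,0.12,0,-1],
    [0,-0.005,0.12,0,-1],
    [0,-0.005,0.12,0,-1]
  ]
}}

```text
clock: 9.5
position: [0.4705, -0.3466, 0.1499]
ee_rot: [0.676, 0.737, 0.0, 0.0]
ft_force: [1.0, -0.4, -0.5]
grip_width: 0.326
grasp_force: 51.9
```

```bash
python3 - <<'E'
from h import *
plan(.474,-.0045,.22,5)
E
```

```text
at [ 0.4705 -0.3466  0.1499] yaw 4.9 tilt [ 0. -0. -1.] j7 0.91 t 9.5 F [ 1.  -0.4 -0.5] grip 0.326 51.9
leg [0.987, 0.095, -0.203] -0.001
leg [0.987, 0.096, -0.203] -0.001
leg [0.296, 0.029, -0.061] -0.0
```

Emit:
{"api": "carry_out", "payload": {
  "deltas": [
    [0,0,0.01,0,-1],
    [0,0,0.025,0,-1],
    [0,0,0.025,0,-1],
    [0,0,0.025,0,-1],
    [0,0,0.025,0,-1],
    [0,0,0.025,0,-1]
  ]
}}

```text
clock: 10.25
position: [0.4705, -0.3466, 0.1461]
ee_rot: [0.676, 0.737, 0.0, 0.0]
ft_force: [0.2, 0.1, 1.9]
grip_width: 0.319
grasp_force: 51.9
```

```bash
python3 - <<'E'
from h import *
for i in range(3):
    c=camera("side"); plan(.474,-.0045,.22,5)
im=c["img"][270:370,230:330]; cv2.imwrite("pics/z.png",cv2.resize(im[:,:,::-1],None,fx=5,fy=5,interpolation=cv2.INTER_CUBIC))
E
```

```text
at [ 0.4705 -0.3465  0.1461] yaw 4.9 tilt [ 0.  0. -1.] j7 0.91 t 10.3 F [ 0.8 -0.1  0.9] grip 0.317 51.9
leg [0.987, 0.095, -0.214] -0.001
leg [0.987, 0.096, -0.214] -0.001
leg [0.296, 0.029, -0.064] -0.0
at [ 0.4704 -0.3465  0.146 ] yaw 4.9 tilt [ 0.  0. -1.] j7 0.91 t 10.35 F [ 0.6 -0.8  2.3] grip 0.321 51.9
leg [0.987, 0.095, -0.214] -0.001
leg [0.987, 0.096, -0.214] -0.001
leg [0.296, 0.029, -0.064] -0.0
at [ 0.4705 -0.3466  0.1461] yaw 4.9 tilt [ 0.  0. -1.] j7 0.91 t 10.4 F [ 0.2 -0.5  0.7] grip 0.323 51.9
leg [0.987, 0.095, -0.214] -0.001
leg [0.987, 0.096, -0.214] -0.001
leg [0.296, 0.029, -0.064] -0.0
```

View pics/z.png

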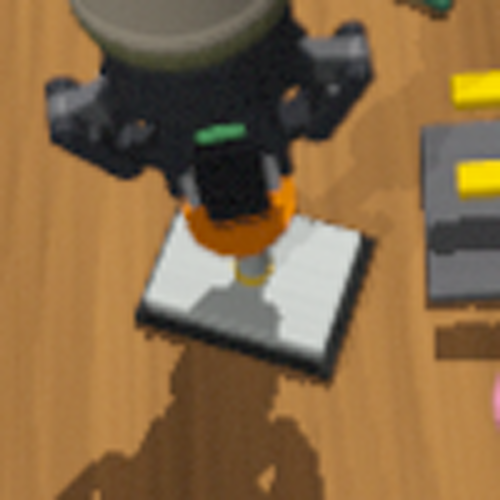

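The shaft stands on the middle of the yellow dot, (252,270) in the crop, at about 3 N; on to the yellow housing.

Emit:
{"api": "carry_out", "payload": {
  "deltas": [
    [0,0,-0.2,0,-1],
    [0,0,-0.5,0,-1],
    [0.35,0.03,-0.5,0,-1],
    [0.7,0.06,-0.5,0,-1],
    [1,0.1,-0.5,0,-1],
    [1,0.1,-0.5,0,-1]
  ]
}}

```text
clock: 11.15
position: [0.4729, -0.1915, 0.2205]
ee_rot: [0.674, 0.739, 0.001, -0.001]
ft_force: [-0.6, -1.3, -2.0]
grip_width: 0.324
grasp_force: 51.6
```

Emit:
{"api": "carry_out", "payload": {
  "deltas": [
    [0.35,0.03,0,0,-1],
    [0.6,0.06,0,0,-1],
    [0.6,0.06,0,0,-1],
    [0.6,0.06,0,0,-1]
  ]
}}

```text
clock: 11.65
position: [0.4735, -0.1066, 0.2209]
ee_rot: [0.677, 0.736, -0.0, -0.0]
ft_force: [0.7, -1.1, -1.3]
grip_width: 0.322
grasp_force: 51.6
```

```bash
cat > look.py <<'E'
from h import *
for n in("wrist","side","top"):
    c=camera(n); W=pts(c)
    for q in((.466,.025),(.595,-.15)): print(n,white(c,W,q,.12))
    if n=="wrist": save(c,"w3")
plan(.474,-.0045,.2,5)
E
python3 look.py
```

```text
wrist [([0.5007, -0.0133, 0.0129], 260)]
wrist [([0.6189, -0.1111, 0.0128], 218)]
side [([0.5019, -0.014, 0.0144], 26)]
side [([0.6216, -0.1081, 0.0135], 30)]
top [([0.5041, -0.0124, 0.0101], 23)]
top []
at [ 0.4736 -0.1068  0.2209] yaw 4.8 tilt [-0. -0. -1.] j7 0.24 t 11.8 F [ 0.5  0.9 -1.8] grip 0.318 51.6
leg [0.679, 0.06, 0.139] -0.008
```

View pics/w3.png

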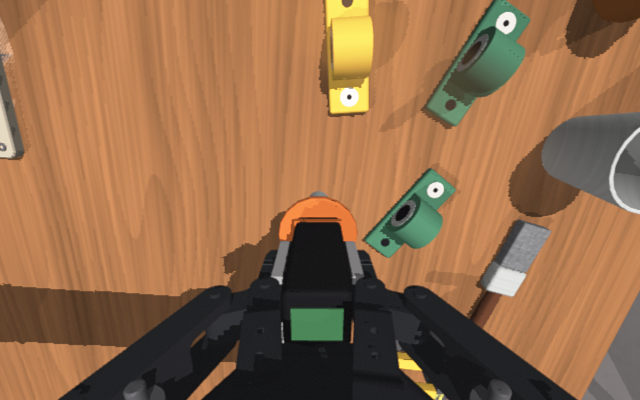

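The yellow housing has been knocked aside; its dot is at pixel (349,97), world (0.501,-0.013). The green one is unchanged, with its dot at (435,190).

Emit:
{"api": "carry_out", "payload": {
  "deltas": [
    [0.3,0.12,0,0,-1],
    [0.6,0.235,0,0,-1],
    [0.6,0.235,0.2,0,-1],
    [0.6,0.235,0.4,0,-1],
    [0.6,0.235,0.46,0,-1],
    [0.6,0.235,0.52,0,-1],
    [0.6,0.235,0.555,0,-1],
    [0.6,0.235,0.555,0,-1],
    [0.6,0.235,0.555,0,-1],
    [0.6,0.235,0.555,0,-1],
    [0.6,0.235,0.555,0,-1],
    [0.6,0.235,0.555,0,-1]
  ]
}}

```text
clock: 13.3
position: [0.5015, -0.0126, 0.138]
ee_rot: [0.676, 0.737, 0.0, 0.0]
ft_force: [0.6, -2.4, 1.1]
grip_width: 0.321
grasp_force: 51.8
```

```bash
python3 - <<'E'
from h import *
F=[]
for i in range(4):
    c=camera("side" if i<3 else "wrist"); F.append(manip.get_obs()["ft_force"])
    W=pts(c)
    if i>1: print([white(c,W,q,.12) for q in((.49,.0),(.595,-.15))]); save(c,f"y{i}")
print(np.mean(F,0))
plan(.62,-.112,.2,5)
a=cv2.imread("pics/y2.png")[150:250,230:330]; b=cv2.imread("pics/y3.png")[100:250,220:420]
cv2.imwrite("pics/yy.png",np.hstack([cv2.resize(a,(400,400)),cv2.resize(b,(400,300))[:300] if 0 else cv2.resize(b,(400,400))]))
E
```

```text
[[([0.4938, -0.0175, 0.0149], 5)], [([0.6212, -0.1073, 0.0132], 31)]]
[[([0.4952, -0.0061, 0.013], 46), ([0.5051, -0.0027, 0.0239], 7)], []]
[ 0.95991536 -0.80495549  0.87985433]
at [ 0.5014 -0.0126  0.1379] yaw 4.9 tilt [ 0.  0. -1.] j7 0.14 t 13.5 F [ 1.5 -1.2  0.2] grip 0.322 51.8
leg [-0.728, 0.731, -0.414] -0.003
```

View pics/yy.png

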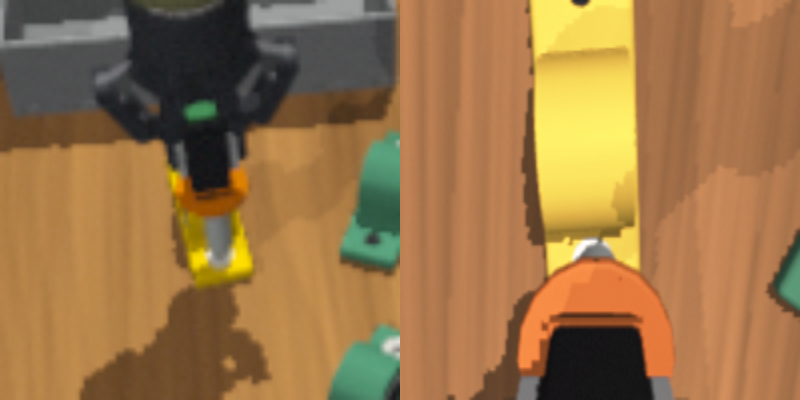

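The shaft stands on the white dot at (218,262) in the left crop, at about 2.5 N; next the green one.

Emit:
{"api": "carry_out", "payload": {
  "deltas": [
    [0,0,-0.25,0,-1],
    [0,0,-0.5,0,-1],
    [-0.3,0.3,-0.5,0,-1],
    [-0.6,0.6,-0.5,0,-1],
    [-0.725,0.73,-0.5,0,-1],
    [-0.725,0.73,-0.4,0,-1],
    [-0.725,0.73,-0.2,0,-1],
    [-0.725,0.73,-0.2,0,-1],
    [-0.725,0.73,-0.2,0,-1]
  ]
}}

```text
clock: 14.62
position: [0.6196, -0.1111, 0.1685]
ee_rot: [0.676, 0.737, 0.0, -0.0]
ft_force: [0.3, -0.2, -1.0]
grip_width: 0.323
grasp_force: 51.6
```

```bash
python3 - <<'E'
from h import *
for n in("side","wrist"):
    c=camera(n); W=pts(c); print(white(c,W,(.595,-.15),.1)); 
    p=boxes_of("housing_green",c); print([(np.round(b["position"],3).tolist(),round(b["conf"],2)) for b in p])
plan(.62,-.111,.138,5)
E
```

```text
[([0.6212, -0.108, 0.0133], 31)]
[([0.768, 0.241, 0.022], 0.89), ([0.588, -0.165, 0.016], 0.73)]
[([0.6171, -0.1081, 0.0129], 214)]
[([0.631, 0.015, 0.042], 0.87), ([0.591, -0.123, 0.012], 0.72)]
at [ 0.62   -0.1115  0.1688] yaw 4.9 tilt [ 0.002  0.    -1.   ] j7 0.44 t 14.825 F [ 0.1 -0.4 -1.3] grip 0.321 51.6
leg [0.003, -0.0, 0.206] -0.003
```

Emit:
{"api": "carry_out", "payload": {
  "deltas": [
    [0.01,0,0.06,0,-1],
    [0.01,0,0.11,0,-1],
    [0.01,0,0.16,0,-1],
    [0.01,0,0.21,0,-1],
    [0.01,0,0.21,0,-1],
    [0.01,0,0.21,0,-1],
    [0.01,0,0.21,0,-1],
    [0.01,0,0.21,0,-1],
    [0.01,0,0.21,0,-1]
  ]
}}

```text
clock: 15.95
position: [0.6195, -0.1101, 0.1364]
ee_rot: [0.676, 0.737, 0.0, -0.0]
ft_force: [-2.4, 0.7, -0.1]
grip_width: 0.32
grasp_force: 52.1
```

```bash
python3 - <<'E'
from h import *
F=[]
for i in range(4):
    c=camera("side" if i<3 else "wrist"); F.append(manip.get_obs()["ft_force"]); save(c,f"r{i}")
print(np.mean(F,0)); plan(.608,-.3268,.25,5)
a=cv2.imread("pics/r2.png")[190:290,280:380]; b=cv2.imread("pics/r3.png")[100:250,220:420]
cv2.imwrite("pics/rr.png",np.hstack([cv2.resize(a,(400,400)),cv2.resize(b,(400,400))]))
E
```

```text
[-1.39777276  1.11843993  1.06733646]
at [ 0.6195 -0.1101  0.1363] yaw 4.9 tilt [ 0.  0. -1.] j7 0.45 t 16.15 F [-1.2  0.3  0.1] grip 0.322 52.1
leg [-0.955, -0.133, -0.505] -0.002
leg [-0.477, -0.067, -0.253] -0.001
```

View pics/rr.png

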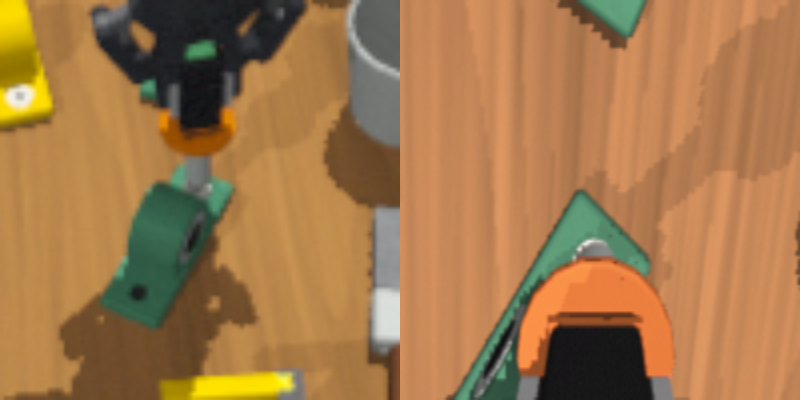

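The shaft stands on the green dot at (200,185) in the left crop; back to the fork.

Emit:
{"api": "carry_out", "payload": {
  "deltas": [
    [0,0,-0.4,0,-1],
    [0,0,-0.8,0,-1],
    [-0.3,-0.04,-0.8,0,-1],
    [-0.6,-0.08,-0.8,0,-1],
    [-0.9,-0.13,-0.8,0,-1],
    [-0.95,-0.13,-0.8,0,-1],
    [-0.95,-0.13,-0.8,0,-1]
  ]
}}

```text
clock: 17.02
position: [0.6123, -0.254, 0.2559]
ee_rot: [0.676, 0.736, -0.0, -0.0]
ft_force: [-0.2, 0.7, -1.1]
grip_width: 0.321
grasp_force: 51.7
```

```bash
python3 - <<'E'
from h import *
plan(.6075,-.326,.25,5)
E
```

```text
at [ 0.6123 -0.254   0.2559] yaw 4.9 tilt [-0.  0. -1.] j7 0.65 t 17.025 F [-0.2  0.7 -1.1] grip 0.321 51.7
leg [-0.476, -0.073, 0.04] -0.005
```

Emit:
{"api": "carry_out", "payload": {
  "deltas": [
    [-0.24,-0.04,0,0,-1],
    [-0.475,-0.075,0,0,-1],
    [-0.475,-0.075,0,0,-1],
    [-0.475,-0.075,0,0,-1],
    [-0.475,-0.075,0.2,0,-1],
    [-0.475,-0.075,0.4,0,-1],
    [-0.475,-0.075,0.6,0,-1],
    [-0.475,-0.075,0.68,0,-1],
    [-0.475,-0.075,0.72,0,-1],
    [-0.475,-0.075,0.725,0,-1],
    [-0.475,-0.075,0.725,0,-1]
  ]
}}

```text
clock: 18.4
position: [0.6076, -0.326, 0.1486]
ee_rot: [0.676, 0.737, 0.0, 0.001]
ft_force: [0.2, -0.5, -1.4]
grip_width: 0.322
grasp_force: 51.5
```

```bash
python3 - <<'E'
from h import *
plan(.6075,-.326,.146,5)
c=camera("side"); save(c,"s5"); w=camera("wrist"); save(w,"w5")
a=cv2.imread("pics/s5.png")[230:350,280:400]; b=cv2.imread("pics/w5.png")[100:250,220:420]
cv2.imwrite("pics/f.png",np.hstack([cv2.resize(a,(400,400)),cv2.resize(b,(400,400))]))
E
```

```text
at [ 0.6076 -0.326   0.1486] yaw 4.9 tilt [ 0.001 -0.    -1.   ] j7 0.8 t 18.4 F [ 0.2 -0.5 -1.4] grip 0.322 51.5
leg [-0.0, -0.0, 0.017] -0.003
```

View pics/f.png

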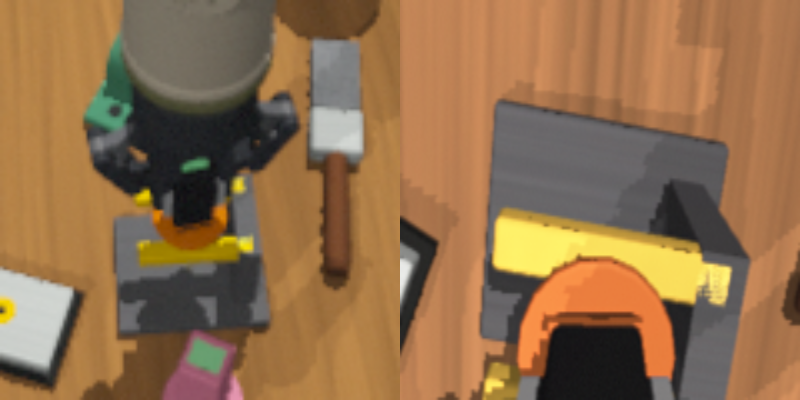

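The collar sits over the fork between the prongs, (190,235) in the left crop; lower 2 mm and let go.

Emit:
{"api": "carry_out", "payload": {
  "deltas": [
    [0,0,0.015,0,-1],
    [0,0,0.015,0,-1],
    [0,0,0.015,0,-0.1],
    [0,0,0.015,0,1],
    [0,0,0.015,0,1],
    [0,0,0.015,0,1],
    [0,0,0.015,0,1],
    [0,0,0.015,0,1],
    [0,0,0.015,0,1],
    [0,0,-0.2,0,1],
    [0,0,-0.5,0,1],
    [0,0,-0.9,0,1],
    [0,0,-0.9,0,1]
  ]
}}

```text
clock: 20.12
position: [0.6083, -0.3273, 0.288]
ee_rot: [0.676, 0.737, 0.001, 0.004]
ft_force: [-0.4, -0.8, -0.2]
grip_width: 1.001
grasp_force: 0.0
```

```bash
python3 - <<'E'
from h import *
for n in("side","wrist"):
    c=camera(n); W=pts(c); X,Y,Z=W[...,0],W[...,1],W[...,2]
    g=(abs(X-.609)<.05)&(abs(Y+.326)<.05)&(Z<.22)
    print(rect(W,g&(Z>.165)&(Z<.19)),np.nanmax(Z[g]))
    hsv=cv2.cvtColor(c['img'],cv2.COLOR_RGB2HSV)
    gr=(hsv[...,0]>60)&(hsv[...,0]<95)&(hsv[...,1]>70)&(np.hypot(X-.595,Y+.15)<.08)&(Z>.045)
    print("white",white(c,W,(.595,-.15),.1),"gtop",rect(W,gr))
plan(.593,-.151,.2,-32)
E
```

```text
(array([ 0.6078, -0.3248]), array([0.0281, 0.0296]), 4.9, 195) 0.1833755997067656
white [] gtop (array([ 0.5945, -0.163 ]), array([0.0234, 0.0294]), 16.6, 14)
(array([ 0.6075, -0.3234]), array([0.0279, 0.0275]), 5.5, 1081) 0.18210339239542603
white [] gtop (array([ 0.5969, -0.1451]), array([0.0334, 0.0352]), 58.2, 816)
at [ 0.6072 -0.3259  0.2828] yaw 4.9 tilt [ 0.001 -0.    -1.   ] j7 0.75 t 20.225 F [ 0.1 -0.  -1.1] grip 1.003 0.0
leg [0.9, 0.004, 0.425] 0.946
leg [0.238, -0.127, 0.127] 0.284
```

Emit:
{"api": "carry_out", "payload": {
  "deltas": [
    [0.35,0,0,0.3,1],
    [0.7,0,0.1,0.6,1],
    [1,0,0.2,0.95,1],
    [1,0,0.3,1,1],
    [1,0,0.3,1,1],
    [1,0,0.3,1,1]
  ]
}}

```text
clock: 20.98
position: [0.594, -0.1781, 0.2377]
ee_rot: [0.844, 0.536, -0.0, 0.0]
ft_force: [0.5, 0.4, 0.7]
grip_width: 0.994
grasp_force: 0.0
```

```bash
cat > gl.py <<'E'
from h import *
import sys
q=eval(sys.argv[1]); hl,hh=eval(sys.argv[2])
for n in("wrist","top","side"):
    c=camera(n); W=pts(c); X,Y,Z=W[...,0],W[...,1],W[...,2]
    hsv=cv2.cvtColor(c['img'],cv2.COLOR_RGB2HSV)
    gr=(hsv[...,0]>hl)&(hsv[...,0]<hh)&(hsv[...,1]>70)&(np.hypot(X-q[0],Y-q[1])<.085)
    if gr.sum()<30: continue
    print(n,"white",white(c,W,q,.1),"plate",rect(W,gr&(Z>.005)&(Z<.02)),"top",rect(W,gr&(Z>.05)))
E
python3 gl.py "(.595,-.15)" "(60,95)"; python3 -c "
from h import *
plan(.595,-.15,.12,-33)"
```

```text
wrist white [([0.6189, -0.1107, 0.0129], 252)] plate (array([ 0.5943, -0.1486]), array([0.1218, 0.0421]), 56.7, 1483) top (array([ 0.6022, -0.161 ]), array([0.0546, 0.0853]), 64.0, 943)
side white [([0.6211, -0.1081, 0.0141], 31)] plate (array([ 0.5942, -0.1509]), array([0.1205, 0.0437]), 57.0, 301) top (array([ 0.6045, -0.1643]), array([0.0404, 0.0762]), 36.2, 151)
at [ 0.5943 -0.1777  0.238 ] yaw -25.2 tilt [ 0.001 -0.    -1.   ] j7 0.04 t 21.125 F [-0.1  0.8 -0.6] grip 1.001 0.0
leg [0.169, -0.075, 0.787] 0.261
```

Emit:
{"api": "carry_out", "payload": {
  "deltas": [
    [0.1,-0.04,0.1,0.2,1],
    [0.17,-0.075,0.2,0.26,1],
    [0.17,-0.075,0.5,0.26,1],
    [0.17,-0.075,0.8,0.26,1],
    [0.17,-0.075,0.8,0.26,1],
    [0.17,-0.075,0.8,0.26,1]
  ]
}}

```text
clock: 21.88
position: [0.5958, -0.1494, 0.1195]
ee_rot: [0.879, 0.478, 0.001, 0.001]
ft_force: [-1.0, 0.5, -0.2]
grip_width: 1.001
grasp_force: 0.0
```

```bash
python3 -c "
from h import *
plan(.594,-.15,.040,-33)"
```

```text
at [ 0.5958 -0.1494  0.1195] yaw -32.9 tilt [ 0.002 -0.001 -1.   ] j7 -0.07 t 21.875 F [-1.   0.5 -0.2] grip 1.001 0.0
leg [-0.01, -0.009, 0.53] 0.002
```

Emit:
{"api": "carry_out", "payload": {
  "deltas": [
    [-0.01,-0.01,0.25,0,1],
    [-0.01,-0.01,0.45,0,1],
    [-0.01,-0.01,0.53,0,1],
    [-0.01,-0.01,0.53,0,1],
    [-0.01,-0.01,0.53,0,0],
    [-0.01,-0.01,0.53,0,-1],
    [-0.01,-0.01,0.53,0,-1],
    [-0.01,-0.01,0.53,0,-1],
    [-0.01,-0.01,0.53,0,-1],
    [-0.01,-0.01,0.53,0,-1],
    [-0.01,-0.01,0.53,0,-1],
    [-0.01,-0.01,0.53,0,-1]
  ],
  "force": 60
}}

```text
clock: 23.38
position: [0.5936, -0.149, 0.039]
ee_rot: [0.878, 0.478, 0.001, 0.0]
ft_force: [-0.2, -0.4, 5.9]
grip_width: 0.411
grasp_force: 61.3
```

Emit:
{"api": "carry_out", "payload": {
  "deltas": [
    [0,0,-0.25,0,-1],
    [0,0,-0.6,0,-1],
    [0,0,-1,0,-1],
    [0,0,-1,0,-1],
    [0,0,-1,0,-1]
  ]
}}

```text
clock: 24.0
position: [0.5922, -0.1483, 0.1868]
ee_rot: [0.878, 0.478, -0.0, -0.001]
ft_force: [-0.6, -0.0, -4.5]
grip_width: 0.417
grasp_force: 61.9
```

```bash
python3 -c "
from h import *
plan(.57,.254,.2,3)"
```

```text
at [ 0.5922 -0.1483  0.1868] yaw -32.9 tilt [-0.002  0.001 -1.   ] j7 -0.11 t 24.0 F [-0.6 -0.  -4.5] grip 0.417 61.9
leg [0.987, -0.718, -0.039] -0.544
leg [0.985, -0.353, -0.033] -0.466
leg [0.417, -0.042, -0.013] -0.186
```

Emit:
{"api": "carry_out", "payload": {
  "deltas": [
    [0.33,-0.24,-0.04,-0.2,-1],
    [0.66,-0.48,-0.04,-0.4,-1],
    [0.98,-0.72,-0.04,-0.55,-1],
    [0.98,-0.72,-0.04,-0.55,-1],
    [0.98,-0.72,-0.04,-0.55,-1]
  ]
}}

```text
clock: 24.62
position: [0.5811, 0.033, 0.1924]
ee_rot: [0.801, 0.599, -0.001, -0.0]
ft_force: [-0.2, -0.2, -5.0]
grip_width: 0.414
grasp_force: 62.4
```

```bash
python3 -c "
from h import *
plan(.574,.254,.18,-1.5)"
```

```text
at [0.5811 0.033  0.1924] yaw -16.4 tilt [-0.003 -0.001 -1.   ] j7 -0.19 t 24.625 F [-0.2 -0.2 -5. ] grip 0.414 62.4
leg [0.934, -0.307, 0.054] -0.331
leg [0.486, -0.071, 0.027] -0.165
```

Emit:
{"api": "carry_out", "payload": {
  "deltas": [
    [0.3,-0.1,0,-0.15,-1],
    [0.6,-0.2,0,-0.33,-1],
    [0.93,-0.31,0,-0.5,-1],
    [0.93,-0.31,0,-0.5,-1],
    [0.93,-0.31,0,-0.5,-1]
  ]
}}

```text
clock: 25.25
position: [0.5769, 0.1781, 0.1932]
ee_rot: [0.717, 0.697, -0.001, 0.0]
ft_force: [-0.3, -0.4, -3.8]
grip_width: 0.415
grasp_force: 62.4
```

```bash
python3 - <<'E'
from h import *
c=camera("side"); W=pts(c); X,Y,Z=W[...,0],W[...,1],W[...,2]
w=camera("wrist"); save(w,"w6")
print("rim",rect(W,(abs(Z-.08)<.004)&(abs(X-.5)<.2)&(Y>.13)&(Y<.4)))
plan(.574,.254,.18,-1.5)
E
```

```text
rim (array([0.5033, 0.2545]), array([0.2106, 0.3103]), 88.4, 523)
at [0.5771 0.1776 0.1937] yaw -1.6 tilt [-0.    -0.001 -1.   ] j7 -0.19 t 25.35 F [ 0.2 -0.2 -4.9] grip 0.414 62.4
leg [0.509, -0.035, 0.091] -0.004
```

View pics/w6.png

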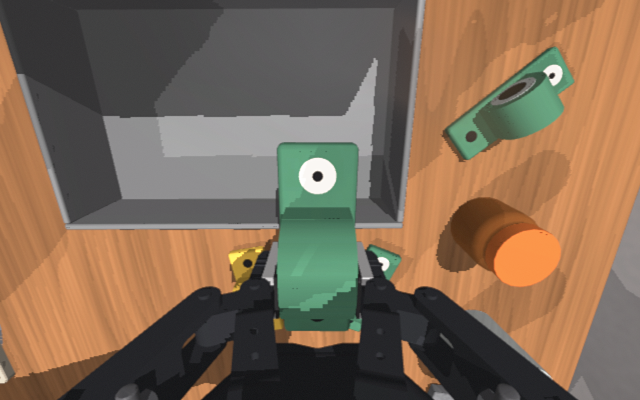

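The housing is held level, and the empty box is ahead with its near rim at row 225; over it and lower.

Emit:
{"api": "carry_out", "payload": {
  "deltas": [
    [0.25,-0.01,0.05,0,-1],
    [0.5,-0.02,0.05,0,-1],
    [0.5,-0.02,0.05,0,-1],
    [0.5,-0.02,0.3,0,-1],
    [0.5,-0.02,0.6,0,-1],
    [0.5,-0.02,0.8,0,-1],
    [0.5,-0.02,0.9,0,-1],
    [0.5,-0.02,0.97,0,-1],
    [0.5,-0.02,0.97,0,-1],
    [0.5,-0.02,0.97,0,-1]
  ]
}}

```text
clock: 26.6
position: [0.5763, 0.2554, 0.0497]
ee_rot: [0.716, 0.698, 0.001, 0.0]
ft_force: [0.3, 0.1, -3.7]
grip_width: 0.415
grasp_force: 62.3
```

```bash
python3 -c "
from h import *
plan(.574,.252,.046,-1.5)"
```

```text
at [0.5763 0.2554 0.0497] yaw -1.4 tilt [ 0.001  0.001 -1.   ] j7 -0.22 t 26.6 F [ 0.3  0.1 -3.7] grip 0.415 62.3
leg [-0.023, -0.015, 0.024] 0.003
```

Emit:
{"api": "carry_out", "payload": {
  "deltas": [
    [0,0,0.015,0,-1],
    [0,0,0.025,0,-1],
    [0,0,0.025,0,-1],
    [0,0,0.025,0,0.2],
    [0,0,0.025,0,0.7],
    [0,0,0.025,0,0.7],
    [0,0,0.025,0,0.7],
    [0,0,0.025,0,0.7],
    [0,0,-0.2,0,0.7],
    [0,0,-0.5,0,0.7],
    [0,0,-0.9,0,0.7],
    [0,0,-0.97,0,1],
    [0,0,-0.97,0,1]
  ]
}}

```text
clock: 28.22
position: [0.5758, 0.2554, 0.1944]
ee_rot: [0.716, 0.698, 0.001, -0.0]
ft_force: [0.0, -0.1, -0.7]
grip_width: 0.996
grasp_force: 0.0
```

```bash
python3 gl.py "(.5,.02)" "(20,35)"; python3 -c "
from h import *
plan(.5,.03,.19,3)"
```

```text
wrist white [] plate (array([0.4912, 0.0591]), array([0.0433, 0.0715]), 7.9, 956) top (array([0.4873, 0.0476]), array([0.016 , 0.0047]), 27.4, 19)
top white [] plate (array([0.4968, 0.0308]), array([0.0434, 0.1214]), 7.7, 266) top (array([0.4977, 0.0277]), array([0.0366, 0.0337]), 13.1, 83)
side white [([0.4998, -0.0123, 0.0138], 13)] plate (array([0.4953, 0.0302]), array([0.044 , 0.1255]), 7.6, 231) top (array([0.4957, 0.0284]), array([0.0359, 0.04  ]), 9.1, 116)
at [0.5748 0.255  0.1923] yaw -1.4 tilt [-0.002 -0.001 -1.   ] j7 -0.29 t 28.375 F [ 0.7 -0.9  0.4] grip 1.0 0.0
leg [-0.945, -0.289, 0.011] -0.091
leg [-0.558, -0.2, 0.007] -0.055
```

Emit:
{"api": "carry_out", "payload": {
  "deltas": [
    [-0.35,-0.1,0,-0.1,1],
    [-0.7,-0.2,0,-0.2,1],
    [-0.95,-0.3,0,-0.3,1],
    [-0.95,-0.3,0,-0.3,1],
    [-0.95,-0.3,0,-0.3,1]
  ]
}}

```text
clock: 29.0
position: [0.5269, 0.1145, 0.1934]
ee_rot: [0.659, 0.753, -0.0, -0.0]
ft_force: [0.5, 0.5, -0.1]
grip_width: 0.995
grasp_force: 0.0
```

```bash
python3 gl.py "(.4955,.03)" "(20,35)"; python3 -c "
from h import *
plan(.4955,.0305,.12,7.6)"
```

```text
wrist white [([0.501, -0.0174, 0.0132], 72)] plate (array([0.494 , 0.0321]), array([0.0431, 0.1232]), 8.1, 1430) top (array([0.4945, 0.0325]), array([0.0358, 0.0334]), 8.0, 854)
top white [] plate (array([0.4971, 0.0304]), array([0.0436, 0.1227]), 8.4, 271) top (array([0.5212, 0.042 ]), array([0.0915, 0.0413]), 30.0, 101)
side white [([0.4997, -0.0143, 0.0135], 13)] plate (array([0.4947, 0.03  ]), array([0.0439, 0.1265]), 8.1, 223) top (array([0.521 , 0.0494]), array([0.0932, 0.0858]), 79.5, 929)
at [0.5272 0.1149 0.1936] yaw 7.7 tilt [-0.    -0.001 -1.   ] j7 -0.02 t 29.15 F [0.7 1.  0.2] grip 0.999 0.0
leg [-0.529, -0.284, 0.491] 0.003
```

Now above the yellow housing, centre (0.495, 0.031).

Emit:
{"api": "carry_out", "payload": {
  "deltas": [
    [-0.3,-0.15,0,0,1],
    [-0.53,-0.285,0.1,0,1],
    [-0.53,-0.285,0.3,0,1],
    [-0.53,-0.285,0.6,0,1],
    [-0.53,-0.285,0.85,0,1],
    [-0.53,-0.285,1,0,1],
    [-0.53,-0.285,1,0,1],
    [-0.53,-0.285,1,0,1]
  ]
}}

```text
clock: 30.15
position: [0.496, 0.0296, 0.0448]
ee_rot: [0.659, 0.753, 0.0, 0.0]
ft_force: [-0.2, 0.8, 0.1]
grip_width: 1.001
grasp_force: 0.0
```

```bash
python3 -c "
from h import *
plan(.495,.031,.04,7.8)"
```

```text
at [0.496  0.0296 0.0448] yaw 7.6 tilt [ 0.001 -0.    -1.   ] j7 0.25 t 30.15 F [-0.2  0.8  0.1] grip 1.001 0.0
leg [0.01, -0.005, 0.032] -0.006
```

Emit:
{"api": "carry_out", "payload": {
  "deltas": [
    [0.01,-0.005,0.03,0,1],
    [0.01,-0.005,0.03,0,0],
    [0.01,-0.005,0.03,0,-1],
    [0.01,-0.005,0.03,0,-1],
    [0.01,-0.005,0.03,0,-1],
    [0.01,-0.005,0.03,0,-1],
    [0.01,-0.005,0.03,0,-1],
    [0.01,-0.005,0.03,0,-1],
    [0.01,-0.005,0.03,0,-1]
  ]
}}

```text
clock: 31.28
position: [0.4947, 0.0308, 0.0399]
ee_rot: [0.659, 0.752, 0.0, 0.0]
ft_force: [-1.5, 0.1, 5.1]
grip_width: 0.414
grasp_force: 60.8
```

Emit:
{"api": "carry_out", "payload": {
  "deltas": [
    [0,0,-0.25,0,-1],
    [0,0,-0.6,0,-1],
    [0,0,-1,0,-1],
    [0,0,-1,0,-1],
    [0,0,-1,0,-1]
  ]
}}

```text
clock: 31.9
position: [0.4935, 0.031, 0.1885]
ee_rot: [0.658, 0.753, -0.0, -0.001]
ft_force: [-0.1, 0.1, -4.7]
grip_width: 0.409
grasp_force: 61.8
```

```bash
python3 -c "
from h import *
plan(.435,.253,.19,-1.5)"
```

```text
at [0.4935 0.031  0.1885] yaw 7.6 tilt [-0.001  0.    -1.   ] j7 0.06 t 31.9 F [-0.1  0.1 -4.7] grip 0.409 61.8
leg [0.949, -0.119, -0.006] 0.19
leg [0.56, -0.128, -0.003] 0.114
```

Emit:
{"api": "carry_out", "payload": {
  "deltas": [
    [0.3,-0.04,0,0.1,-1],
    [0.6,-0.08,0,0.2,-1],
    [0.95,-0.12,0,0.305,-1],
    [0.95,-0.12,0,0.305,-1],
    [0.95,-0.12,0,0.305,-1]
  ]
}}

```text
clock: 32.52
position: [0.4569, 0.1688, 0.188]
ee_rot: [0.716, 0.698, -0.002, 0.0]
ft_force: [-0.1, -0.3, -4.3]
grip_width: 0.413
grasp_force: 61.7
```

```bash
python3 -c "
from h import *
plan(.435,.254,.049,-1.5)"
```

```text
at [0.4569 0.1688 0.188 ] yaw -1.5 tilt [-0.002 -0.002 -1.   ] j7 -0.42 t 32.525 F [-0.1 -0.3 -4.3] grip 0.413 61.7
leg [0.566, -0.159, 0.925] -0.001
```

Emit:
{"api": "carry_out", "payload": {
  "deltas": [
    [0.25,-0.08,0,0,-1],
    [0.56,-0.16,0,0,-1],
    [0.56,-0.16,0,0,-1],
    [0.56,-0.16,0.3,0,-1],
    [0.56,-0.16,0.6,0,-1],
    [0.56,-0.16,0.8,0,-1],
    [0.56,-0.16,0.9,0,-1],
    [0.56,-0.16,0.94,0,-1],
    [0.56,-0.16,0.94,0,-1],
    [0.56,-0.16,0.94,0,-1]
  ]
}}

```text
clock: 33.78
position: [0.4365, 0.2546, 0.0495]
ee_rot: [0.717, 0.698, 0.001, -0.0]
ft_force: [-0.4, 0.4, -3.9]
grip_width: 0.409
grasp_force: 61.4
```

```bash
python3 -c "
from h import *
plan(.435,.254,.046,-1.5)"
```

```text
at [0.4365 0.2546 0.0495] yaw -1.5 tilt [ 0.001  0.001 -1.   ] j7 -0.43 t 33.775 F [-0.4  0.4 -3.9] grip 0.409 61.4
leg [-0.005, -0.01, 0.023] -0.002
```

Emit:
{"api": "carry_out", "payload": {
  "deltas": [
    [0,0,0.015,0,-1],
    [0,0,0.022,0,-1],
    [0,0,0.022,0,-1],
    [0,0,0.022,0,0.2],
    [0,0,0.022,0,0.7],
    [0,0,0.022,0,0.7],
    [0,0,0.022,0,0.7],
    [0,0,0.022,0,0.7],
    [0,0,-0.2,0,0.7],
    [0,0,-0.5,0,0.7],
    [0,0,-0.9,0,0.7],
    [0,0,-1,0,0],
    [0,0,-1,0,-1]
  ]
}}

```text
clock: 35.4
position: [0.4361, 0.2546, 0.199]
ee_rot: [0.716, 0.698, 0.001, -0.0]
ft_force: [0.0, -0.2, -1.3]
grip_width: 0.429
grasp_force: 0.0
```

Emit:
{"api": "carry_out", "payload": {
  "deltas": [
    [0,0,-0.4,0,-1],
    [0,0,-0.8,0,-1],
    [0,0,-1,0,-1],
    [0.3,0.2,-1,0,-1],
    [0.5,0.4,-1,0,-1],
    [0.5,0.4,-1,0,-1]
  ]
}}

```text
clock: 36.15
position: [0.4981, 0.3297, 0.3439]
ee_rot: [0.716, 0.698, -0.003, 0.001]
ft_force: [-0.8, -0.5, 0.2]
grip_width: -0.0
grasp_force: 0.0
```

```bash
python3 - <<'E'
from h import *
plan(.5,.46,.36,-1.5)
for n in("side","top"):
    c=camera(n); W=pts(c); X,Y,Z=W[...,0],W[...,1],W[...,2]; hsv=cv2.cvtColor(c['img'],cv2.COLOR_RGB2HSV)
    b=(abs(X-.5)<.2)&(Y>.34)&(Y<.5)&(Z>.1)&(Z<.3)&(hsv[...,0]>100)&(hsv[...,0]<130)&(hsv[...,1]>100)
    print("lid",np.polyfit(W[b][:,2],W[b][:,1],1),W[b].min(0),W[b].max(0))
    for nm,(lo,hi) in dict(g=(60,95),y=(20,35)).items():
        m=(hsv[...,0]>lo)&(hsv[...,0]<hi)&(hsv[...,1]>70)&(abs(X-.504)<.15)&(abs(Y-.254)<.095)&(Z<.08)
        print(nm,rect(W,m),np.nanmax(Z[m]))
    if n=="side": save(c,"s7")
cv2.imwrite("pics/s7c.png",cv2.resize(cv2.imread("pics/s7.png")[40:190,200:420],(792,540)))
E
```

```text
at [0.4981 0.3297 0.3439] yaw -1.4 tilt [-0.003 -0.006 -1.   ] j7 -0.54 t 36.15 F [-0.8 -0.5  0.2] grip -0.0 0.0
leg [0.868, -0.01, -0.113] 0.002
lid [0.1219192  0.34388446] [0.35136532 0.3480675  0.10007707] [0.65993085 0.42174788 0.28336778]
g (array([0.5766, 0.2688]), array([0.1016, 0.0424]), 89.3, 243) 0.06764650024988865
y (array([0.4356, 0.2739]), array([0.0517, 0.1072]), 2.6, 279) 0.06565521088752917
lid [0.11026152 0.3442256 ] [0.35659837 0.3496319  0.10008434] [0.65907376 0.38112217 0.28090101]
g (array([0.5804, 0.2558]), array([0.127 , 0.0532]), 84.0, 448) 0.0652134349722359
y (array([0.4397, 0.2562]), array([0.1306, 0.0497]), 88.1, 576) 0.06405265928194966
```

View pics/s7c.png

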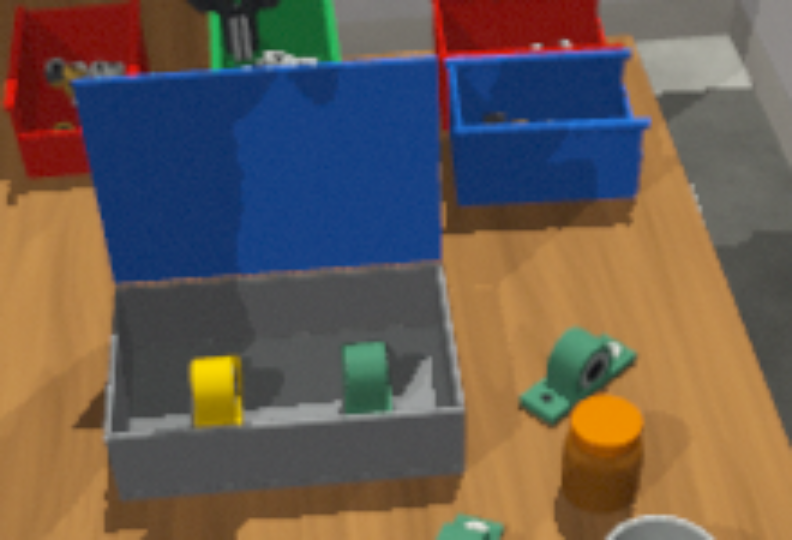

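Both housings stand in the box, yellow at (215,390) and green at (367,380) in the crop, and the lid is still open. Next I go over to the lid's outer side, away from the knob.

Emit:
{"api": "carry_out", "payload": {
  "deltas": [
    [0.1,-0.1,-0.1,0,-1],
    [0.4,-0.3,-0.12,0,-1],
    [0.8,-0.5,-0.12,0,-1],
    [0.95,-0.51,-0.1,0,-1],
    [0.95,-0.51,-0.1,0,-1],
    [0.95,-0.51,0.2,0,-1],
    [0.95,-0.51,0.5,0,-1],
    [0.95,-0.51,0.6,0,-1],
    [0.95,-0.51,0.6,0,-1]
  ]
}}

```text
clock: 37.38
position: [0.4256, 0.4712, 0.259]
ee_rot: [0.717, 0.697, -0.0, -0.0]
ft_force: [0.2, 0.6, 0.8]
grip_width: -0.001
grasp_force: 0.0
```

```bash
python3 -c "
from h import *
plan(.425,.373,.252,-1.5)
plan(.425,.297,.236,-1.5)"
```

```text
at [0.4256 0.4712 0.259 ] yaw -1.6 tilt [-0. -0. -1.] j7 -0.77 t 37.375 F [0.2 0.6 0.8] grip -0.001 0.0
leg [-0.654, 0.014, 0.047] -0.004
at [0.4256 0.4712 0.259 ] yaw -1.6 tilt [-0. -0. -1.] j7 -0.77 t 37.375 F [0.2 0.6 0.8] grip -0.001 0.0
leg [-0.967, 0.024, 0.128] -0.003
leg [-0.193, 0.004, 0.026] -0.001
```

Emit:
{"api": "carry_out", "payload": {
  "deltas": [
    [-0.2,0,0.02,0,-1],
    [-0.4,0.01,0.03,0,-1],
    [-0.5,0.01,0.03,0,-1],
    [-0.58,0.01,0.04,0,-1],
    [-0.65,0.01,0.05,0,-1],
    [-0.72,0.01,0.06,0,-1],
    [-0.79,0.02,0.07,0,-1],
    [-0.86,0.02,0.09,0,-1],
    [-0.93,0.02,0.11,0,-1],
    [-1,0.02,0.13,0,-1],
    [-1,0.02,0.13,0,-1]
  ]
}}

```text
clock: 38.75
position: [0.4242, 0.3208, 0.2387]
ee_rot: [0.717, 0.697, -0.0, -0.0]
ft_force: [-0.5, -0.4, 0.5]
grip_width: 0.002
grasp_force: 0.0
```

```bash
cat > lid.py <<'E'
from h import *
c=camera("side"); W=pts(c); X,Y,Z=W[...,0],W[...,1],W[...,2]; hsv=cv2.cvtColor(c['img'],cv2.COLOR_RGB2HSV)
b=(abs(X-.5)<.2)&(Y>.1)&(Y<.5)&(Z>.083)&(Z<.3)&(hsv[...,0]>100)&(hsv[...,0]<130)&(hsv[...,1]>100)
print(b.sum(),W[b].min(0),W[b].max(0)); save(c,"lid")
import sys
plan(*eval(sys.argv[1]),-1.5)
E
python3 lid.py "(.425,.215,.107)"
```

```text
3515 [0.35012948 0.27229993 0.08381702] [0.65833092 0.35854199 0.27298159]
at [0.4241 0.3215 0.2388] yaw -1.6 tilt [-0.001 -0.    -1.   ] j7 -0.67 t 38.8 F [-0.3  0.6 -0.4] grip 0.002 0.0
leg [-0.709, 0.026, 0.879] -0.003
```

Emit:
{"api": "carry_out", "payload": {
  "deltas": [
    [-0.08,0,0.01,0,-1],
    [-0.16,0,0.02,0,-1],
    [-0.23,0.01,0.06,0,-1],
    [-0.3,0.01,0.11,0,-1],
    [-0.38,0.01,0.165,0,-1],
    [-0.44,0.01,0.23,0,-1],
    [-0.5,0.02,0.3,0,-1],
    [-0.55,0.02,0.365,0,-1],
    [-0.59,0.02,0.44,0,-1],
    [-0.63,0.02,0.52,0,-1],
    [-0.66,0.02,0.6,0,-1],
    [-0.69,0.02,0.7,0,-1],
    [-0.71,0.02,0.8,0,-1],
    [-0.71,0.02,0.85,0,-1],
    [-0.71,0.02,0.88,0,-1],
    [-0.71,0.02,0.88,0,-1],
    [-0.71,0.02,0.88,0,-1]
  ]
}}

```text
clock: 40.92
position: [0.4244, 0.215, 0.1099]
ee_rot: [0.717, 0.697, -0.001, -0.001]
ft_force: [-22.2, -14.9, 59.7]
grip_width: -0.003
grasp_force: 29.6
```

```bash
python3 lid.py "(.425,.215,.107)"
```

```text
3394 [0.34706059 0.14798834 0.08300668] [0.6588162  0.35446998 0.19525122]
at [0.4244 0.215  0.1099] yaw -1.6 tilt [-0.003  0.001 -1.   ] j7 -0.46 t 40.975 F [-21.9 -15.9  59.6] grip 0.003 29.5
leg [-0.0, 0.004, 0.019] -0.003
```

Emit:
{"api": "carry_out", "payload": {
  "deltas": [
    [0,0,-0.02,0,-1],
    [0,0,-0.1,0,-1],
    [0,0,-0.4,0,-1],
    [0,0,-0.8,0,-1],
    [0,0,-1,0,-1],
    [0,0,-1,0,-1]
  ]
}}

```text
clock: 41.72
position: [0.4254, 0.2163, 0.2595]
ee_rot: [0.717, 0.698, 0.002, -0.0]
ft_force: [0.1, -0.3, -0.7]
grip_width: -0.002
grasp_force: 0.0
```

Emit:
{"api": "carry_out", "payload": {
  "deltas": [
    [-0.3,0,0,0,-1],
    [-0.7,0,0,0,-1],
    [-1,0,0,0,-1],
    [-1,0,0,0,-1],
    [-1,0,0,0,-1]
  ]
}}

```text
clock: 42.35
position: [0.4201, 0.0662, 0.2567]
ee_rot: [0.716, 0.698, -0.0, -0.0]
ft_force: [0.2, 1.4, -0.3]
grip_width: -0.0
grasp_force: 0.0
```

```bash
python3 - <<'E'
from h import *
for n in("side","top"):
    c=camera(n); W=pts(c); X,Y,Z=W[...,0],W[...,1],W[...,2]; hsv=cv2.cvtColor(c['img'],cv2.COLOR_RGB2HSV)
    b=(abs(X-.57)<.08)&(Y>.14)&(Y<.36)&(Z>.06)&(Z<.12)&(hsv[...,0]>100)&(hsv[...,0]<130)&(hsv[...,1]>100)
    P=W[b]; print(n,b.sum(),np.polyfit(P[:,1],P[:,2],1),np.median(P[:,2]))
    g=(abs(X-.609)<.05)&(abs(Y+.326)<.05)&(Z<.22)
    print("gauge",rect(W,g&(Z>.165)&(Z<.19)))
    save(c,"end_"+n)
print(manip.get_obs()["position"],manip.get_obs()["clock"])
E
```

```text
side 2046 [0.00343813 0.08912709] 0.08995727069705123
gauge (array([ 0.6079, -0.3251]), array([0.0278, 0.029 ]), 4.2, 193)
top 3089 [0.00257541 0.08623505] 0.08690887669983877
gauge (array([ 0.61  , -0.3248]), array([0.0283, 0.028 ]), 5.6, 100)
[0.42014613 0.06665654 0.2567285 ] 42.45
```

View pics/end_side.png

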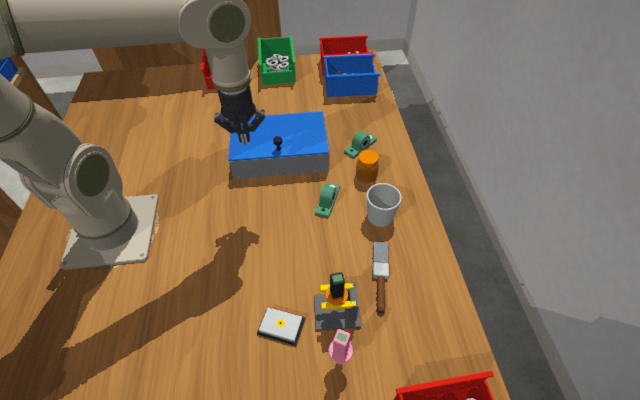

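The lid is flat shut (slope 0.003) at (280,140), the gauge hangs in its fork at (337,290), and the tin, jar and brush look undisturbed, so I hand in.

```bash
python3 -c "
from h import *
print(ticket.hand_in())"
```

```text
the job is handed in; nothing more can be done
None
```

I handed the job in after about 42 s of robot time, but the hand-in gave no verdict: zero plate, yellow and green dots pressed in order (no red or blue housing was there), gauge back in its fork, both housings on their feet in the box, lid shut.

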